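# Post the finished stone case through the drop box flap

### The job

The slim case of finished stones lies under the three trays in the bench stop, below the lamp bar: draw it out towards the open front so that the trays settle down flat in the stop, still stacked on one another. Then push the case right through the sprung flap of the drop box so that it falls inside and the flap swings shut behind it. Do not move or knock over anything else on the bench.

Things in the scene. Friction and masses are not known exactly. Their poses are not given: they have to be found in the camera images.
- slim_case: slim black rigid case, 110 (own x) x 46 (y) x 20 mm, about 150 g. Origin: centre of its underside. It starts in the bench stop under the trays, underside 5 mm above the table, its x axis within 5 degrees of the stop's x axis; 42 to 58 mm of its -x end jut out of the stop's open front, past the posts, hanging free 5 mm above the table
- stop: fixed dark steel bench stop holding the stack. Origin on the table midway between its two front posts; x axis points into the stop, so the case comes out along -x. Floor plate 5 mm thick, x = -2 to 96 mm, y = +-56; back wall 60 mm tall at x = 94, side rims 25 mm tall at y = +-55. Lamp column (10 mm thick, 122 mm tall) at x = 20, y = -95, its arm runs to x = -20
- post_line (a point): point on the stop's floor level (5 mm above the table) midway between its two smooth, slippery posts: 8 mm diameter, 75 mm tall, at the stop's y = +38 and -38 mm. They hold the trays back while the narrower case passes out between them
- lamp (a point): middle of the underside of the fixed lamp bar, 115 mm above the table. Bar: stop's x = -32 to -8, y = -100 to 70 mm, 14 mm thick. It hangs over the jutting end of the case, which can therefore be gripped only with the tool leaning back, 35 to 45 degrees, away from the stop, fingers reaching in under the bar across the case's 46 mm width
- tray_low: lowest tray of the stack, flat closed black box 80 (x) x 90 (y) x 18 mm, 70 g, resting on the case; origin: centre of its underside
- tray_mid: middle tray, flat closed black box 72 x 84 x 16 mm, 55 g, on the low tray; origin: centre of its underside
- tray_top: top tray, flat closed black box 56 x 60 x 14 mm, 40 g, on the middle tray; origin: centre of its underside
- drop_box: fixed grey steel drop box, clear lid, 148 deep x 136 wide x 172 mm high. Origin on the table below sill_edge; x axis points into the box, so the case goes in along +x. The front above the sill slopes back 25 degrees between side cheeks (inner faces y = +-63). Mouth 80 mm wide, 54 high, closed by the flap. Inside, a slippery ramp falls at 48 degrees from the sill edge, 49 mm down, then open to the floor
- sill_edge (a point): middle of the inner edge of the sill, at the bottom of the mouth, 100 mm above the table. The level sill, 70 mm wide, runs 42 mm out from here in front of the mouth (drop_box -x)
- flap (a joint): smooth, slippery steel flap in the mouth, 78 mm wide, hinged along its top edge 54 mm above and 25 mm behind the sill edge; 0 = shut, grows as its lower edge swings into the box, at most 1.4 rad. A light spring (0.012 N m shut, 0.034 N m at 1.1 rad) shuts it
- oil_bottle: amber bottle, 52 mm diameter, 160 mm tall, stands upright, a bystander; origin: centre of its underside
- jar_a: glass jar with metal cap, 40 mm diameter, 45 mm tall, bystander; origin: centre of its underside
- jar_b: glass jar with metal cap, 40 mm diameter, 45 mm tall, bystander; origin: centre of its underside
- loupe: black loupe standing upright, 36 mm diameter, 34 mm tall, bystander; origin: centre of its underside
- lap_hub: conical steel hub nut, 44 mm diameter, 36 mm tall, bystander; origin: centre of its underside
- brush: small brush lying along its x axis, 120 mm long, bystander; origin: on the table under its middle
- dop_block: wooden block 70 x 50 x 30 mm with six short brass sticks up to 60 mm height, bystander; origin: centre of its underside
There are look-alikes about, which are no part of the job. What is shaped like the tray_mid but blue is not meant.

How it is judged:
By the outcome, as a careful person would: the job done as asked, in the order asked, and still so for the second after the job is handed in, with the robot touching nothing.
It also fails if it takes over 54 s, if anything falls off the work surface, if the arm or the gripper's body presses on something with over 40 N, if the wrist force passes 120 N, or if a joint passes its speed limit or range.

### The arm

A 7-joint arm with a two-finger parallel gripper is mounted at the origin on the work surface. World frame = base frame: x ahead of the robot, y to its left, z up, the work surface at z = 0. Lengths are in m, angles in rad, forces in N, time in s.
With the tool pointing down it reaches from about 0.425 to 0.8 m from the base axis. Payload 8.3 kg.
Tool frame: the origin (TCP) lies at the very end of the fingers, on their centre line; the grasp point (between the pads) lies 19 mm behind it; z points along the fingers, y is the line along which they close (so a half turn about z gives the same grasp; the last joint's range is limited). The gripper opens to 85 mm and grips with 20 to 120 N. Pads are 22 mm wide; open, the fingers measure 114 mm over their backs; the gripper's body (76 mm by 85 mm) begins 54 mm behind the grasp point. The pads swing forward as they close: fully open they stand 13 mm farther back than shut.
Start: joints at [1.211, 0.383, 0.016, 1.37, -0.006, 1.388, -0.046], TCP at [0.183, -0.598, 0.231] pointing down, gripper open.
Joint ranges: [-2.95, 2.95], [-0.25, 2.06], [-1.52, 1.56], [0.18, 2.33], [-1.44, 4.58], [0.02, 2.06], [-3.01, 3.01]. Speed limits (rad/s): [2.39, 2.39, 3.01, 3.01, 3.14, 3.14, 3.14].

### API

Orientations are given as a unit quaternion [x, y, z, w].
In Python, from workcell import state, camera, hand_in gives the robot as it stands. The module is installed in compiled form; this text tells all that it offers.
- The arm moves only by the shell command python3 -m crank 'ROWS'. ROWS is JSON, a list that holds one entry, the list of rows, each a list of 7 numbers: the shift along the tool's x, y, z scaled (see below), then the turn, a rotation vector about the tool's x, y, z scaled (see below), then the opening in per cent of the stroke, from 0 (shut) to 100 (fully open). In form: [[[dx, dy, dz, rx, ry, rz, grip], ...]]. A call has 1 to 12 rows; each row is the pose to reach, as a shift and turn from the pose commanded when the call began, along the tool's axes at that moment; what a row does not reach only later rows make up. The controller multiplies each number of a shift by 30 cm and each number of a turn by 45 degrees. A row lasts 1/8 s, in which the tool goes at most 62.5 mm and 10.7 degrees, less where a joint would pass 70% of its speed; a pose out of reach is approached as far as the arm can. A call with a number of a shift or a turn outside -1 to 1 is refused whole. A call with a gripper value outside its range is refused whole. The fingers move at their own pace and stop on an object; the grip force is fixed at half the most. Time passes only in rows, so rows that repeat a pose let the fingers close. It gives the time, the measured TCP pose, the force, the opening and the grip force at its end, in the units of the state.
- state(): the state, without advancing time (a new reading comes with each control period).
- camera(name): name is "side" or "top" or "wrist"; returns a dict with "img" (400x640x3 uint8, red, green, blue), "mtx" (3x3 intrinsics, pixels), "rvec" (rotation vector, rad) and "tvec" (3), from world to camera coordinates, as OpenCV has them; the wrist camera has in their place "T_tool_cam" (4x4, takes a point from camera to tool coordinates, whose origin is the TCP and whose axes are the flange's). Camera axes: x right, y down, z forward; pixel columns grow to the right and rows downward; lengths in m; the calibration is good to about 2 mm. A picture is of the moment at which its call begins: read the wrist's pose just before it. There is no depth.
- hand_in(): hands the job in; it is judged then, once.
The state is a dict: "clock": time; "joint_pos": joint angles; "dq": joint speeds; "joint_efforts": joint torques, N m; "tool_pos": TCP position; "tool_rot": TCP orientation; "wrist_force": force on the tool from outside, world axes, zero at the start; "wrist_torque": the same for the moment, N m; "gripper_width": finger opening in m; "grasp_force": force on a finger pad.
Only numpy, scipy, OpenCV 4.12 (cv2) and the standard library are available. Lean on these libraries where they do the work, as an engineer would, in place of code of your own. Each camera call takes 0.05 s, during which the arm holds its last target. There are 200 camera calls.

## Working session

There is one attempt and no reset: what is moved stays moved. The work goes in short steps, Python scripts to look and compute and a shell command to move; the robot and the scene stay as the last step left them, time stands still between calls to the robot, and variables do not carry over. Pictures are saved under pics/ and viewed, at most 10 in all, crops included, and the job is handed in when it is done.

```bash
mkdir -p pics; cat > h.py <<'E'
import numpy as np,cv2
from scipy.spatial.transform import Rotation as R
from workcell import state,camera,hand_in
E
python3 - <<'E'
from h import *
s=state();print({k:np.round(v,3).tolist() for k,v in s.items()})
import pickle
d={}
for n in("side","top"):
    c=camera(n);d[n]=c;cv2.imwrite(f"pics/{n}0.png",c["img"][:,:,::-1]);print(n,c["mtx"].tolist(),np.round(c["rvec"],4),np.round(c["tvec"],4))
pickle.dump(d,open("cam0.pkl","wb"))
E
```

```text
{'clock': 0.0, 'joint_pos': [1.211, 0.384, 0.016, 1.371, -0.006, 1.388, -0.046], 'dq': [-0.001, -0.001, -0.001, -0.001, -0.0, 0.002, -0.001], 'joint_efforts': [-0.001, -62.761, 0.843, -37.182, 0.016, 0.014, -0.0], 'tool_pos': [0.183, -0.597, 0.23], 'tool_rot': [0.989, 0.148, -0.0, -0.001], 'wrist_force': [0.259, 0.4, -0.206], 'wrist_torque': [0.005, 0.043, -0.003], 'grasp_force': 0.0, 'gripper_width': 0.086}
side [[373.44255171722926, 0.0, 320.9264090817832], [0.0, 373.44255171722926, 200.769427251573], [0.0, 0.0, 1.0]] [ 2.1662 -0.1142  0.0541] [-0.5202  0.0713  1.006 ]
top [[438.7370263958435, 0.0, 318.53243599175414], [0.0, 438.7370263958435, 196.79005946604323], [0.0, 0.0, 1.0]] [ 2.1526 -2.1208  0.1777] [-0.088   0.5178  1.0984]
```

View pics/side0.png

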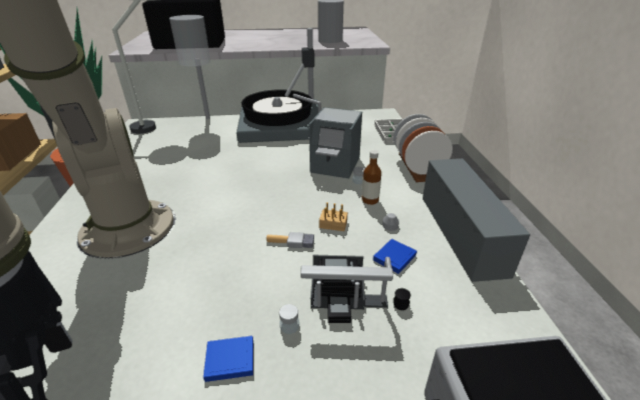

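View pics/top0.png

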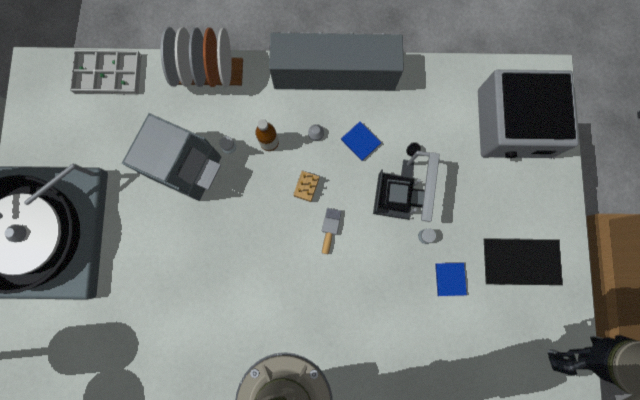

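The side picture shows the stop and its jutting case at about (340,290), with the drop box at (335,140). In the top picture the stop is at (400,195), the bar at (430,187) and the drop box at (175,155). The blue slabs at top (361,141) and (451,279) are look-alikes; the black stack in the stop is the one meant. Next I'll enlarge this.

```bash
python3 - <<'E'
from h import *
import pickle
d=pickle.load(open("cam0.pkl","rb"))
t=d["top"]["img"][:,:,::-1];s=d["side"]["img"][:,:,::-1]
def crop(im,x,y,w,h,k):
    c=im[y:y+h,x:x+w];c=cv2.resize(c,None,fx=k,fy=k,interpolation=cv2.INTER_CUBIC);return np.clip(c.astype(float)*1.5,0,255).astype(np.uint8)
a=crop(t,360,130,100,100,4)  
b=crop(t,115,105,120,100,4)[:, :400] 
c=crop(s,295,245,130,50*2-20,3)
e=crop(s,300,100,130,80,3)
out=np.zeros((600+40,800,3),np.uint8)[:600]
out[:400,:400]=a;out[:400,400:800]=b
cc=cv2.resize(crop(s,295,250,133,67,3),(400,200));out[400:,:400]=cc
out[400:,400:]=cv2.resize(crop(s,290,110,133,67,3),(400,200))
cv2.imwrite("pics/m1.png",out)
E
```

```text
(no output)
```

View pics/m1.png

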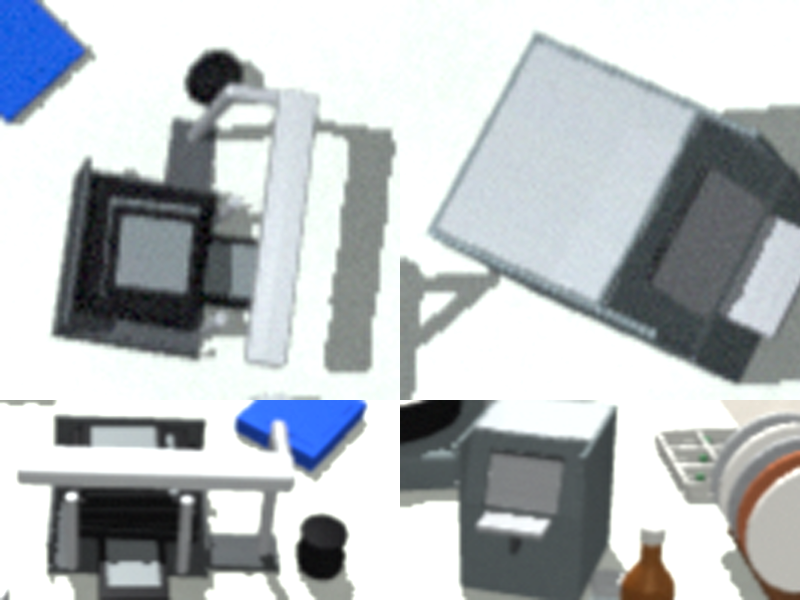

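The montage shows the stack, the case end jutting under the bar, the posts, the sill and the flap. I'll enlarge the sill and the case end to get accurate corners.

```bash
python3 - <<'E'
from h import *
import pickle
d=pickle.load(open("cam0.pkl","rb"))
t=d["top"]["img"][:,:,::-1];s=d["side"]["img"][:,:,::-1]
def crop(im,x,y,g=1.0):
    c=im[y:y+30,x:x+40];c=cv2.resize(c,None,fx=10,fy=10,interpolation=cv2.INTER_CUBIC);return np.clip(c.astype(float)*g,0,255).astype(np.uint8)
out=np.vstack([np.hstack([crop(t,190,155),crop(t,405,180,2)]),np.hstack([crop(s,310,140),crop(s,320,292,2)])])
cv2.imwrite("pics/m2.png",out)
E
```

```text
(no output)
```

View pics/m2.png

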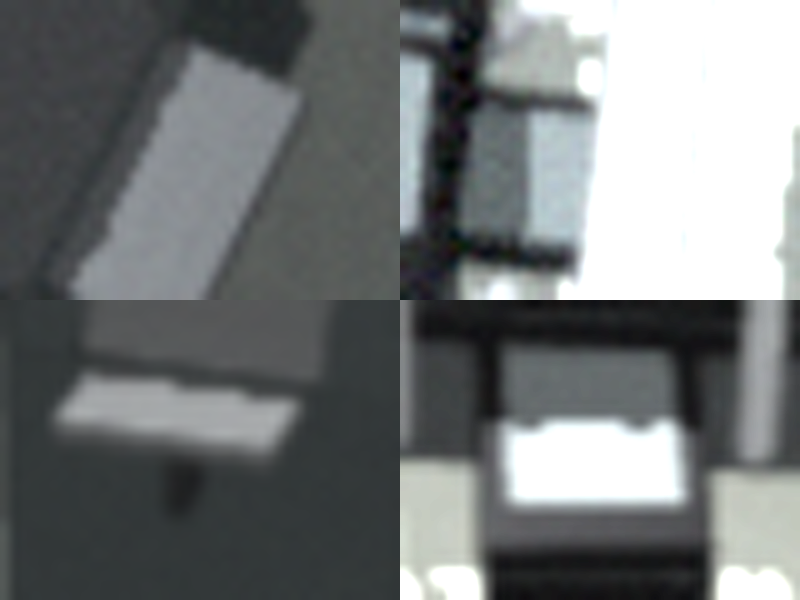

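```bash
cat >> h.py <<'E'
def fit(obs,x0):
    "obs: list of (cam, local xyz, pixel); fits planar pose x,y,yaw"
    def pr(p):
        o=[]
        for c,l,px in obs:
            w=np.r_[R.from_euler('z',p[2]).apply(l)+[p[0],p[1],0]]
            q=cv2.projectPoints(w[None],c["rvec"],c["tvec"],c["mtx"],None)[0].ravel()
            o+=list(q-px)
        return np.array(o)
    from scipy.optimize import least_squares
    r=least_squares(pr,x0,loss='soft_l1');return r.x,pr(r.x).reshape(-1,2).round(1).tolist()
def ray(c,px,z):
    Rm=cv2.Rodrigues(np.array(c["rvec"]))[0];o=-Rm.T@np.ravel(c["tvec"])
    d=Rm.T@np.linalg.inv(c["mtx"])@[px[0],px[1],1];return o+d*(z-o[2])/d[2]
E
python3 - <<'E'
from h import *
import pickle
d=pickle.load(open("cam0.pkl","rb"));T,S=d["top"],d["side"]
ob=[(T,(-.008,-.1,.129),(429.5,152.5)),(T,(-.032,-.1,.129),(439.5,153.75)),(T,(-.032,.07,.129),(431.25,221.75)),(T,(-.008,.07,.129),(421.75,220.5)),
(S,(0,.038,.075),(319,281.7)),(S,(0,-.038,.075),(357.3,282.3))]
x0=[*ray(T,(400,195),.05)[:2],1.6]
p,e=fit(ob,x0);print("stop",p.round(4),e)
for z,l,r in((.025,(329,312.5),(351,312.5)),(.005,(329,316.8),(351,316.8))):
    print("case front",z,[R.from_euler('z',-p[2]).apply(ray(S,q,z)-[p[0],p[1],0]).round(4).tolist() for q in(l,r)])
ang=lambda a,b:np.degrees(np.arctan2(*(a-b)[[1,0]]))
print("case side edge top view",[R.from_euler('z',-p[2]).apply(ray(T,(405+u/10,180+v/10),.025)-[p[0],p[1],0]).round(4).tolist() for u,v in((80,97),(190,97),(60,250),(170,258))])
ob=[(T,(-.042,-.035,.1),(220,164.5)),(T,(-.042,.035,.1),(207.8,190.5)),(S,(-.042,.035,.1),(315.5,152)),(S,(-.042,-.035,.1),(337,154.8))]
p,e=fit(ob,[*ray(T,(190,165),.1)[:2],1.1]);print("box",p.round(4),e)
ob2=ob+[(S,(0,.035,.1),(318.5,147.5)),(S,(0,-.035,.1),(340,150)),(T,(0,-.035,.1),(209.5,159.5))]
print("box2",*fit(ob2,p))
q=[ray(T,(115+(u-400)/4,105+v/4),.172) for u,v in((537,33),(430,232),(697,110),(600,303))]
print("box lid corners local",[R.from_euler('z',-p[2]).apply(w-[p[0],p[1],0]).round(3).tolist() for w in q])
for n,px in dict(oil=(267,147),loupe=(414,150),jar=(429,238),dop=(307,185),brush=(331,230),hub=(317,132),jarb=(228,143)).items(): print(n,ray(T,px,0.02).round(3))
E
```

```text
stop [ 0.5225 -0.3281  1.4282] [[0.1, -0.7], [-0.1, -0.4], [0.1, 0.0], [-0.4, -0.3], [-0.7, -0.0], [-0.4, 0.4]]
case front 0.025 [[-0.0338, 0.0158, 0.025], [-0.0322, -0.0277, 0.025]]
case front 0.005 [[-0.0283, 0.0157, 0.005], [-0.0267, -0.0286, 0.005]]
case side edge top view [[0.0009, -0.0225, 0.025], [-0.0279, -0.0271, 0.025], [0.0011, 0.019, 0.025], [-0.0278, 0.0166, 0.025]]
box [0.5718 0.2188 1.1817] [[0.1, -0.3], [0.3, -0.9], [-1.0, -0.4], [-0.5, -0.4]]
box2 [0.57209424 0.2153291  1.1418888 ] [[1.7, 0.5], [0.9, -0.6], [-1.2, -0.2], [-0.9, 0.3], [0.2, -1.4], [-0.0, -0.8], [-2.7, -1.6]]
box lid corners local [[0.144, -0.072, 0.172], [0.146, 0.061, 0.172], [0.036, -0.066, 0.172], [0.037, 0.06, 0.172]]
oil [0.657 0.061 0.02 ]
loupe [ 0.655 -0.336  0.02 ]
jar [ 0.418 -0.371  0.02 ]
dop [ 0.554 -0.049  0.02 ]
brush [ 0.435 -0.114  0.02 ]
hub [ 0.701 -0.074  0.02 ]
jarb [0.667 0.167 0.02 ]
```

Reading: the case's top front edge in the side view is at about (329..351, 317), so it juts about 48 mm and is yawed about 4–5° in the stop. I'll work out the pre-grasp target and the row for it.

```bash
cat >> h.py <<'E'
SP=np.array([.5225,-.3281,0]);SY=1.4282
BP=np.array([.5718,.2188,0]);BY=1.1817
def tool(yaw,lean):
    "tool rotation: z points ahead along yaw and down, leaning back by lean (deg); y_tool=-y_local"
    h=np.array([np.cos(yaw),np.sin(yaw),0]);a=np.radians(lean)
    z=np.sin(a)*h-np.cos(a)*np.array([0,0,1]);y=-np.cross([0,0,1],h);return np.c_[np.cross(y,z),y,z]
def loc(p,P,Y): return P+R.from_euler('z',Y).apply(p)
def row(p,Rt,s=None):
    s=s or state();R0=R.from_quat(s["tool_rot"])
    return (R0.inv().apply(np.array(p)-s["tool_pos"])/.3).round(3).tolist(),((R0.inv()*R.from_matrix(Rt)).as_rotvec()/(np.pi/4)).round(3).tolist()
E
python3 - <<'E'
from h import *
import pickle
d=pickle.load(open("cam0.pkl","rb"));T=d["top"]
print([ray(T,q,0).round(3).tolist() for q in((482,157),(578,155))], ray(T,(485,240),0))
Rt=tool(SY+np.radians(4.5),40)
g=loc([-.028,-.0045,.012],SP,SY);pre=g-.12*Rt[:,2]
print(g,pre,row(pre,Rt))
# halfway point
print(row([.40,-.55,.25],Rt))
E
```

```text
[[0.644, -0.527, 0.0], [0.653, -0.792, 0.0]] [ 0.41638636 -0.5246751   0.        ]
[ 0.52297515 -0.35645532  0.012     ] [ 0.51803756 -0.43343164  0.10392533] ([1.229, -0.194, 0.422], [0.535, 0.775, -1.475])
([0.739, 0.061, -0.066], [0.535, 0.775, -1.475])
```

```bash
python3 -m crank '[[[0.37,0.03,-0.07,0.14,0.2,-0.37,100],[0.74,0.06,-0.07,0.27,0.39,-0.74,100],[0.74,0.06,-0.07,0.27,0.39,-0.74,100],[0.74,0.06,-0.07,0.27,0.39,-0.74,100],[0.74,0.06,-0.07,0.27,0.39,-0.74,100]]]'
python3 - <<'E'
from h import *
Rt=tool(SY+np.radians(4.5),40)
g=loc([-.028,-.0045,.012],SP,SY);pre=g-.12*Rt[:,2]
print(row(pre,Rt),state()["joint_pos"])
E
```

```text
clock: 0.72
tool_pos: [0.4032, -0.5482, 0.2491]
tool_rot: [0.887, 0.423, 0.134, -0.128]
wrist_force: [0.5, 0.2, -0.3]
gripper_width: 0.0853
grasp_force: 0.0
([0.338, 0.122, 0.63], [0.261, 0.379, -0.729]) [ 1.12381079  0.71912414 -0.179285    0.87967627 -0.18874861  1.76575565
  0.27760342]
```

```bash
python3 -m crank '[[[0.1,0.04,0.1,0.13,0.19,-0.36,100],[0.15,0.06,0.2,0.26,0.38,-0.73,100],[0.25,0.1,0.4,0.26,0.38,-0.73,100],[0.338,0.122,0.63,0.261,0.379,-0.729,100],[0.338,0.122,0.63,0.261,0.379,-0.729,100],[0.338,0.122,0.63,0.261,0.379,-0.729,100],[0.338,0.122,0.63,0.261,0.379,-0.729,100]]]'
python3 - <<'E'
from h import *
import pickle
Rt=tool(SY+np.radians(4.5),40)
g=loc([-.028,-.0045,.012],SP,SY);pre=g-.12*Rt[:,2]
print(row(pre,Rt),state()["joint_pos"].round(2) if hasattr(state()["joint_pos"],'round') else state()["joint_pos"])
s=state();c=camera("wrist");pickle.dump((s,c),open("w1.pkl","wb"));cv2.imwrite("pics/w1.png",c["img"][:,:,::-1]);print(c["T_tool_cam"])
E
```

```text
clock: 1.6
tool_pos: [0.5149, -0.4394, 0.1092]
tool_rot: [0.689, 0.641, 0.247, -0.229]
wrist_force: [0.6, -0.5, -0.0]
gripper_width: 0.0853
grasp_force: 0.0
([0.005, 0.009, 0.027], [0.009, 0.014, -0.007]) [ 1.03  1.02 -0.34  0.8  -0.23  1.81  0.7 ]
[[ 9.31318639e-04 -9.56721329e-01 -2.91004177e-01  7.48935560e-02]
 [ 9.99999407e-01  7.26859577e-04  8.10696358e-04 -1.24999753e-03]
 [-5.64091324e-04 -2.91004760e-01  9.56721439e-01 -1.42884282e-01]
 [ 0.00000000e+00  0.00000000e+00  0.00000000e+00  1.00000000e+00]]
```

View pics/w1.png

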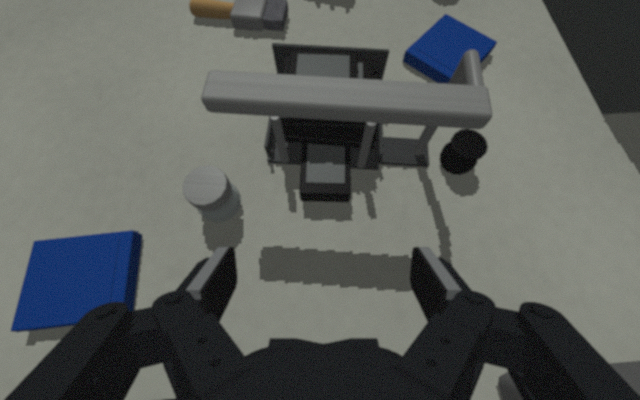

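The wrist view shows the jutting case at about (302–350, 143–200) between the posts. The bar is at (205–490, 70–125), the jar at (210,192), and the fingers are open. One crop to refine.

```bash
python3 - <<'E'
from h import *
import pickle
s,c=pickle.load(open("w1.pkl","rb"))
im=c["img"][:,:,::-1][130:205,280:380];im=cv2.resize(im,None,fx=8,fy=8,interpolation=cv2.INTER_CUBIC)
cv2.imwrite("pics/w1c.png",np.clip(im*2.2,0,255).astype(np.uint8))
E
```

```text
(no output)
```

View pics/w1c.png

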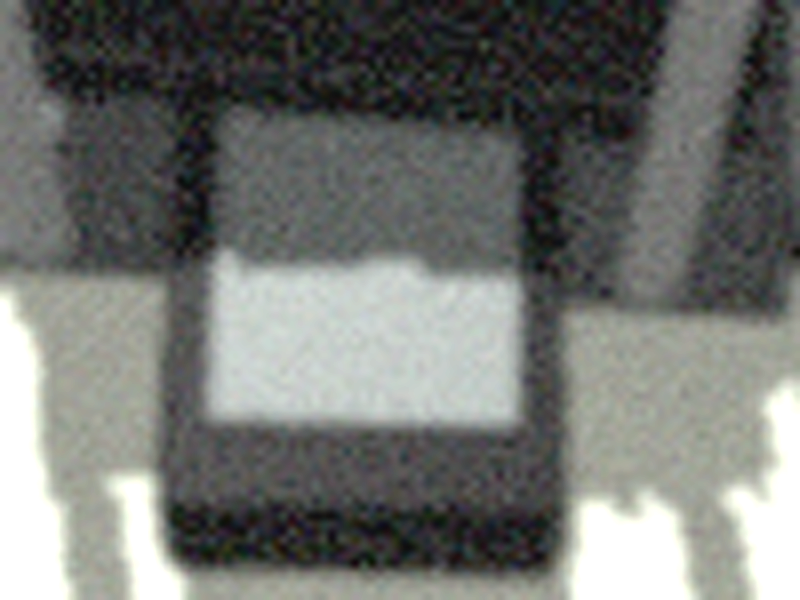

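The crop shows the case's front top edge from (165,508) to (562,508), the right post base at about (655,295), and the plate's front edge from (0,270) to (785,318).

```bash
cat >> h.py <<'E'
def wcam(s,c):
    T=np.eye(4);T[:3,:3]=R.from_quat(s["tool_rot"]).as_matrix();T[:3,3]=s["tool_pos"]
    M=np.linalg.inv(T@np.array(c["T_tool_cam"]));return dict(rvec=cv2.Rodrigues(M[:3,:3])[0].ravel(),tvec=M[:3,3],mtx=np.array(c["mtx"]))
E
python3 - <<'E'
from h import *
import pickle
s,c=pickle.load(open("w1.pkl","rb"));w=wcam(s,c)
f=lambda u,v:(280+u/8,130+v/8)
L=lambda u,v,z:R.from_euler('z',-SY).apply(ray(w,f(u,v),z)-SP)[:2].round(4).tolist()
print("front top",L(165,508,.025),L(562,508,.025),"bottom",L(170,566,.005),L(555,568,.005))
print("sides",L(168,270,.025),L(565,300,.025))
print("plate edge (x=-.002)",L(0,270,.005),L(160,270,.005),L(570,307,.005),L(785,318,.005),"postR",L(655,295,.005))
d=pickle.load(open("cam0.pkl","rb"));T,S=d["top"],d["side"]
ob=[(T,(-.008,-.1,.129),(429.5,152.5)),(T,(-.032,-.1,.129),(439.5,153.75)),(T,(-.032,.07,.129),(431.25,221.75)),(T,(-.008,.07,.129),(421.75,220.5)),
(S,(0,.038,.075),(319,281.7)),(S,(0,-.038,.075),(357.3,282.3)),(w,(-.002,-.056,.005),f(785,318)),(w,(-.002,-.03,.005),f(570,305)),(w,(0,-.038,.005),f(655,290)),(w,(-.032,.07,.129),(207,76)),(w,(-.032,-.1,.129),(489,90))]
print(*fit(ob,[SP[0],SP[1],SY]))
print(np.degrees(R.from_quat(s["tool_rot"]).as_matrix()[:,2]))
E
```

```text
front top [-0.0439, 0.0173] [-0.0408, -0.0265] bottom [-0.043, 0.0181] [-0.04, -0.0274]
sides [-0.0143, 0.0199] [-0.0149, -0.0259]
plate edge (x=-.002) [-0.0051, 0.0432] [-0.0036, 0.0233] [-0.0052, -0.028] [-0.0048, -0.0546] postR [-0.0027, -0.0384]
[ 0.52212622 -0.32584497  1.40179597] [[0.3, -0.3], [0.0, 0.2], [-1.6, 0.3], [-2.1, -0.2], [-0.9, -1.2], [-0.8, -0.0], [0.7, -3.1], [1.4, -3.7], [-1.1, -2.9], [-7.9, 17.5], [5.0, 27.0]]
[  2.72942884  36.25020192 -44.28633456]
```

```bash
python3 - <<'E'
from h import *
Rt=tool(SY+np.radians(4),40)
g=loc([-.024,-.004,.009],SP,SY)
print(state()["tool_pos"],g,row(g,Rt),row(g-.06*Rt[:,2],Rt))
E
```

```text
[ 0.51490603 -0.4395638   0.10935427] [ 0.52304868 -0.35242486  0.009     ] ([0.013, 0.005, 0.444], [0.002, 0.014, 0.002]) ([0.011, 0.005, 0.244], [0.002, 0.014, 0.002])
```

```bash
python3 -m crank '[[[0.01,0.004,0.1,0,0.01,0,100],[0.012,0.005,0.2,0,0.014,0,100],[0.012,0.005,0.2,0,0.014,0,100],[0.012,0.005,0.2,0,0.014,0,100]]]'
python3 - <<'E'
from h import *
Rt=tool(SY+np.radians(4),40)
g=loc([-.024,-.004,.009],SP,SY);s=state()
print(s["dq"],row(g,Rt),s["joint_pos"])
E
```

```text
clock: 2.15
tool_pos: [0.5199, -0.3981, 0.0647]
tool_rot: [0.687, 0.64, 0.252, -0.233]
wrist_force: [0.4, -0.0, 1.2]
gripper_width: 0.0855
grasp_force: 0.0
[ 0.00178176  0.00273698  0.00164385 -0.01431552  0.00034505 -0.00383817
  0.00248339] ([-0.003, -0.001, 0.24], [0.001, -0.003, 0.003]) [ 1.02172921  0.99695358 -0.35473207  0.96382897 -0.23136488  1.67546046
  0.71156077]
```

Tracking is accurate. I'll look once from here to check the alignment before going in; the measurement will come from code and a crop.

```bash
python3 -m crank '[[[-0.002,-0.001,0.1,0,0,0,100],[-0.003,-0.001,0.18,0,0,0,100],[-0.003,-0.001,0.24,0,0,0,100],[-0.003,-0.001,0.24,0,0,0,100],[-0.003,-0.001,0.24,0,0,0,100]]]'
python3 - <<'E'
from h import *
s=state();c=camera("wrist");cv2.imwrite("pics/w2.png",c["img"][:,:,::-1])
print(R.from_euler('z',-SY).apply(np.array(s["tool_pos"])-SP))
E
```

```text
clock: 2.78
tool_pos: [0.5233, -0.3522, 0.0085]
tool_rot: [0.687, 0.64, 0.252, -0.233]
wrist_force: [-0.7, 0.2, -0.1]
gripper_width: 0.0856
grasp_force: 0.0
[-0.0237579  -0.00421303  0.00853805]
```

View pics/w2.png

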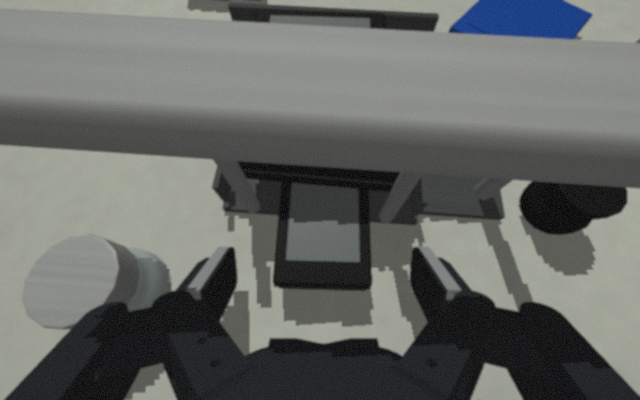

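The view shows the case (275–370, 180–287) centred between the finger tips (235,250) and (412,250), with the jar and bar clear. Closing.

```bash
python3 -m crank '[[[0,0,0,0,0,0,40],[0,0,0,0,0,0,10],[0,0,0,0,0,0,10],[0,0,0,0,0,0,10],[0,0,0,0,0,0,10],[0,0,0,0,0,0,10]]]'
python3 - <<'E'
from h import *
s=state();R0=R.from_quat(s["tool_rot"])
d=R.from_euler('z',SY).apply([-1,0,0])
for k in(.03,.13):print((R0.inv().apply(d*k)/.3).round(3), (R0.inv().apply([0,0,.02])/.3).round(3))
E
```

```text
clock: 3.58
tool_pos: [0.5231, -0.3505, 0.0077]
tool_rot: [0.687, 0.64, 0.252, -0.234]
wrist_force: [-0.3, -2.3, 5.7]
gripper_width: 0.0447
grasp_force: 62.4
[-0.076 -0.007 -0.064] [ 0.043  0.    -0.051]
[-0.33  -0.031 -0.279] [ 0.043  0.    -0.051]
```

Gripped. Drawing it out along the stop's −x with a 1 mm lift.

```bash
python3 -m crank '[[[-0.01,-0.001,-0.011,0,0,0,10],[-0.023,-0.002,-0.024,0,0,0,10],[-0.043,-0.004,-0.04,0,0,0,10],[-0.063,-0.006,-0.057,0,0,0,10],[-0.083,-0.008,-0.074,0,0,0,10],[-0.104,-0.01,-0.092,0,0,0,10],[-0.124,-0.012,-0.109,0,0,0,10],[-0.144,-0.014,-0.126,0,0,0,10],[-0.165,-0.016,-0.143,0,0,0,10],[-0.185,-0.018,-0.16,0,0,0,10],[-0.205,-0.019,-0.177,0,0,0,10],[-0.226,-0.021,-0.195,0,0,0,10]]]'
python3 - <<'E'
from h import *
s=state();c=camera("wrist");cv2.imwrite("pics/w3.png",c["img"][:,:,::-1])
print(R.from_euler('z',-SY).apply(np.array(s["tool_pos"])-SP))
E
```

```text
clock: 5.08
tool_pos: [0.5103, -0.4396, 0.0078]
tool_rot: [0.687, 0.64, 0.252, -0.235]
wrist_force: [0.7, 1.3, -2.7]
gripper_width: 0.0447
grasp_force: 61.6
[-0.11212369 -0.00380118  0.00783454]
```

View pics/w3.png

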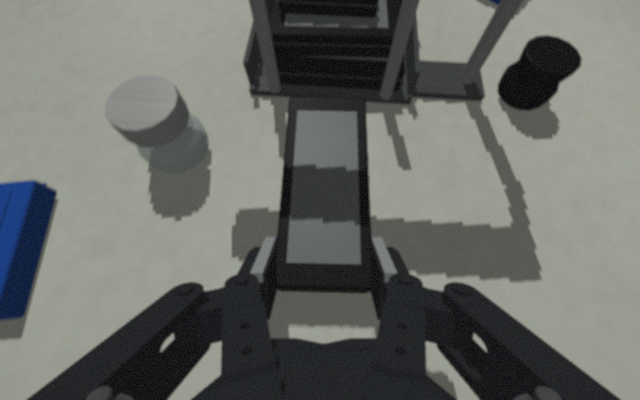

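The case is almost fully out, with its far end at the plate edge (row 100), and the trays lie stacked in the stop at (270–400, 20–90). I'll pull it clear of the bar, then lift.

```bash
python3 -m crank '[[[-0.025,-0.002,-0.021,0,0,0,10],[-0.06,-0.005,-0.05,0,0,0,10],[-0.1,-0.009,-0.085,0,0,0,10],[-0.14,-0.013,-0.12,0,0,0,10],[-0.155,-0.014,-0.13,0,0,0,10],[-0.12,-0.014,-0.17,0,0,0,10],[-0.05,-0.014,-0.25,0,0,0,10],[0.04,-0.014,-0.36,0,0,0,10],[0.14,-0.014,-0.48,0,0,0,10],[0.23,-0.014,-0.58,0,0,0,10],[0.278,-0.014,-0.64,0,0,0,10],[0.278,-0.014,-0.64,0,0,0,10]]]'
python3 - <<'E'
from h import *
s=state();print(s["joint_pos"])
for p in([.44,-.25,.23],[.46,-.10,.23],loc([-.17,0,.21],BP,BY)):
  print(p,row(p,tool(BY,40)))
E
```

```text
clock: 6.62
tool_pos: [0.4965, -0.4859, 0.2037]
tool_rot: [0.689, 0.641, 0.253, -0.225]
wrist_force: [-0.2, 0.7, -1.8]
gripper_width: 0.0446
grasp_force: 61.7
[ 1.06797097  1.07857592 -0.4805428   0.49825035 -0.13571353  2.05463955
  0.62010348]
[0.44, -0.25, 0.23] ([0.651, -0.248, 0.419], [-0.238, 0.007, 0.316])
[0.46, -0.1, 0.23] ([1.039, -0.221, 0.741], [-0.238, 0.007, 0.316])
[0.50731008 0.06150712 0.21      ] ([1.419, -0.107, 1.143], [-0.238, 0.007, 0.316])
```

```bash
python3 -m crank '[[[0.1,-0.04,0.05,0,0,0,10],[0.25,-0.1,0.13,-0.05,0,0.07,10],[0.4,-0.16,0.23,-0.1,0,0.14,10],[0.53,-0.21,0.33,-0.16,0,0.22,10],[0.65,-0.248,0.42,-0.2,0.005,0.28,10],[0.75,-0.24,0.5,-0.238,0.007,0.316,10],[0.87,-0.23,0.6,-0.238,0.007,0.316,10],[0.96,-0.22,0.68,-0.238,0.007,0.316,10],[0.98,-0.22,0.7,-0.238,0.007,0.316,10],[0.98,-0.22,0.7,-0.238,0.007,0.316,10]]]'
python3 - <<'E'
from h import *
s=state();print(s["joint_pos"])
print(row(loc([-.17,0,.14],BP,BY),tool(BY,40)))
E
```

```text
clock: 7.88
tool_pos: [0.4581, -0.1217, 0.2253]
tool_rot: [0.781, 0.522, 0.283, -0.193]
wrist_force: [0.0, -0.9, -0.8]
gripper_width: 0.0449
grasp_force: 61.9
[ 1.27160445  0.25193322 -0.68724162  1.80604016 -0.5400248   1.33687736
  0.37707149]
([0.296, -0.079, 0.622], [-0.005, -0.002, -0.005])
```

```bash
python3 -m crank '[[[0.08,-0.02,0.13,0,0,0,10],[0.18,-0.05,0.3,0,0,0,10],[0.25,-0.07,0.46,0,0,0,10],[0.296,-0.079,0.6,0,0,0,10],[0.296,-0.079,0.622,0,0,0,10],[0.296,-0.079,0.622,0,0,0,10],[0.296,-0.079,0.622,0,0,0,10]]]'
python3 - <<'E'
from h import *
import pickle
s=state();c=camera("wrist");print(s["joint_pos"])
pickle.dump((s,c,camera("top"),camera("side")),open("w4.pkl","wb"))
cv2.imwrite("pics/w4.png",cv2.resize(c["img"][:,:,::-1],(800,500),interpolation=cv2.INTER_CUBIC))
E
```

```text
clock: 8.75
tool_pos: [0.5086, 0.0594, 0.1407]
tool_rot: [0.781, 0.521, 0.284, -0.192]
wrist_force: [-0.4, 0.2, -1.9]
gripper_width: 0.045
grasp_force: 62.1
[ 1.02361263  0.28395583 -0.82857824  2.01844452 -0.62711826  0.90744963
  0.22312775]
```

View pics/w4.png

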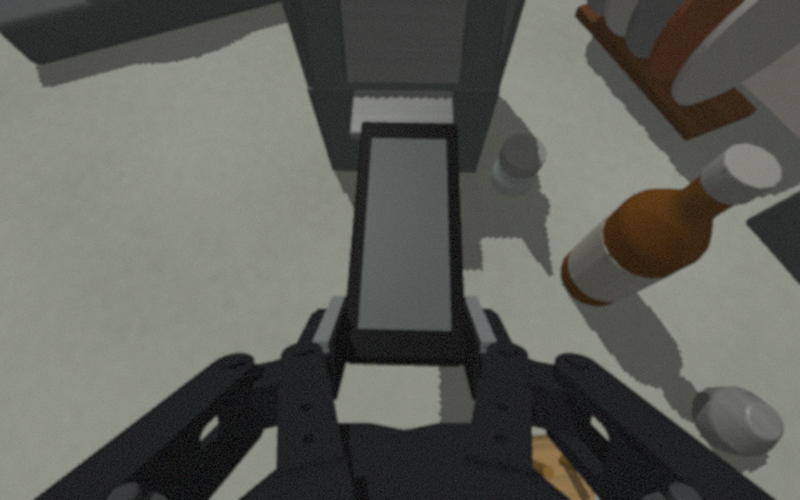

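The wrist view (at 1.25×) shows the flap's lower edge from (347,83) to (460,85). The sill runs from (357,95) to (351,133) on the left, with its right edge at about (453,110). The case far end is at (362,122)–(456,125), roughly centred, and the bottle is clear to the right.

```bash
python3 - <<'E'
from h import *
import pickle
s,c,_,_=pickle.load(open("w4.pkl","rb"));w=wcam(s,c)
f=lambda u,v:(u/1.25,v/1.25)
P=lambda u,v,z:R.from_euler('z',-BY).apply(ray(w,f(u,v),z)-BP)[:2].round(4).tolist()
print("flap edge",P(347,83,.1),P(460,85,.1));print("sill L",P(357,95,.1),P(351,133,.1),"R",P(452,97,.1),P(454,122,.1))
print("base",P(333,168,0),P(475,172,0))
tz=s["tool_pos"][2]-.003+.02
print("case top far",P(362,122,tz),P(456,125,tz),"near",P(348,358,tz),P(462,360,tz),"tcp",R.from_euler('z',-BY).apply(np.array(s["tool_pos"])-BP))
d=pickle.load(open("cam0.pkl","rb"));T,S=d["top"],d["side"]
ob=[(T,(-.042,-.035,.1),(220,164.5)),(T,(-.042,.035,.1),(207.8,190.5)),(S,(-.042,.035,.1),(315.5,152)),(S,(-.042,-.035,.1),(337,154.8)),
(w,(0,.039,.1),f(347,83)),(w,(0,-.039,.1),f(460,85)),(w,(-.042,.035,.1),f(351,133))]
print(*fit(ob,[BP[0],BP[1],BY]))
print(*fit(ob[4:],[BP[0],BP[1],BY]))
E
```

```text
flap edge [0.0034, 0.0393] [0.001, -0.0411]
sill L [-0.0079, 0.0317] [-0.0411, 0.0341] R [-0.0101, -0.0348] [-0.0322, -0.035]
base [0.0006, 0.0669] [-0.0046, -0.0686]
case top far [-0.0827, 0.0189] [-0.0848, -0.026] near [-0.1914, 0.0195] [-0.1922, -0.0219] tcp [-0.1714594  -0.00201255  0.14074692]
[0.57323064 0.21946225 1.17262757] [[-0.0, -0.6], [-0.2, -1.4], [-0.7, -0.6], [-0.2, -0.4], [1.4, 1.6], [-1.2, 0.2], [-0.2, -0.5]]
[0.57340706 0.2196579  1.17231702] [[1.6, 1.4], [-1.1, 0.0], [-0.1, -0.8]]
```

The box pose is refined to (0.573, 0.2195), yaw 1.1725. Now the insertion rows.

```bash
sed -i 's/^BP=.*/BP=np.array([.5733,.2196,0]);BY=1.1725/' h.py; python3 - <<'E'
from h import *
Rt=tool(BY,40)
for x,z in((-.165,.113),(-.09,.112),(-.05,.110),(-.012,.107)):print(x,row(loc([x,.0005,z],BP,BY),Rt))
E
```

```text
-0.165 ([-0.041, -0.008, 0.087], [-0.009, -0.001, 0.004])
-0.09 ([0.148, -0.006, 0.25], [-0.009, -0.001, 0.004])
-0.05 ([0.246, -0.006, 0.341], [-0.009, -0.001, 0.004])
-0.012 ([0.336, -0.005, 0.43], [-0.009, -0.001, 0.004])
```

```bash
python3 -m crank '[[[-0.02,-0.004,0.045,-0.005,0,0.002,10],[-0.041,-0.008,0.087,-0.009,-0.001,0.004,10],[0,-0.008,0.122,-0.009,-0.001,0.004,10],[0.05,-0.007,0.165,-0.009,-0.001,0.004,10],[0.1,-0.007,0.209,-0.009,-0.001,0.004,10],[0.148,-0.006,0.25,-0.009,-0.001,0.004,10],[0.172,-0.006,0.272,-0.009,-0.001,0.004,10],[0.197,-0.006,0.295,-0.009,-0.001,0.004,10],[0.222,-0.006,0.318,-0.009,-0.001,0.004,10],[0.246,-0.006,0.341,-0.009,-0.001,0.004,10],[0.246,-0.006,0.341,-0.009,-0.001,0.004,10]]]'
python3 - <<'E'
from h import *
Rt=tool(BY,40);s=state()
print(R.from_euler('z',-BY).apply(np.array(s["tool_pos"])-BP),s["joint_pos"])
for x,z in((-.03,.109),(-.012,.107),(-.006,.106)):print(x,row(loc([x,.0005,z],BP,BY),Rt))
E
```

```text
clock: 10.28
tool_pos: [0.5524, 0.1761, 0.1097]
tool_rot: [0.782, 0.521, 0.285, -0.19]
wrist_force: [-0.8, 0.4, -2.6]
gripper_width: 0.0446
grasp_force: 62.1
[-0.04814691  0.00237145  0.10965435] [ 0.74175587  0.39007244 -0.8435013   2.00214975 -0.58634914  0.65210844
  0.01841768]
-0.03 ([0.045, 0.006, 0.041], [-0.003, -0.001, 0.002])
-0.012 ([0.087, 0.007, 0.084], [-0.003, -0.001, 0.002])
-0.006 ([0.1, 0.007, 0.1], [-0.003, -0.001, 0.002])
```

```bash
python3 -m crank '[[[0.022,0.003,0.02,0,0,0,10],[0.045,0.006,0.041,0,0,0,10],[0.066,0.007,0.062,0,0,0,10],[0.087,0.007,0.084,0,0,0,10],[0.097,0.007,0.096,0,0,0,10],[0.097,0.007,0.096,0,0,0,10],[0.097,0.007,0.096,0,0,0,10]]]'
python3 - <<'E'
from h import *
import pickle
s=state();c=camera("wrist");print(R.from_euler('z',-BY).apply(np.array(s["tool_pos"])-BP))
pickle.dump((s,c),open("w5.pkl","wb"));cv2.imwrite("pics/w5.png",c["img"][:,:,::-1])
E
```

```text
clock: 11.15
tool_pos: [0.5698, 0.2125, 0.1062]
tool_rot: [0.782, 0.521, 0.284, -0.19]
wrist_force: [-0.9, 0.9, -7.0]
gripper_width: 0.0449
grasp_force: 61.8
[-0.00792187  0.00042891  0.1061752 ]
```

```bash
python3 -m crank '[[[0,0,0,0,0,0,40],[0,0,0,0,0,0,70],[0,0,0,0,0,0,70],[0,0,0,0,0,0,70],[0,0,0,0,0,0,70],[0,0,0,0,0,0,70]]]'
python3 - <<'E'
from h import *
import pickle
s=state();c=camera("wrist");s2,c0=pickle.load(open("w5.pkl","rb"))
pickle.dump((s,c),open("w6.pkl","wb"))
def pad(a):return cv2.resize(a,(400,250),interpolation=cv2.INTER_AREA)
t=camera("top")["img"];sd=camera("side")["img"]
out=np.vstack([np.hstack([pad(c0["img"]),pad(c["img"])]),np.hstack([pad(cv2.resize(t[120:210,330:474],None,fx=4,fy=4,interpolation=cv2.INTER_CUBIC)),pad(cv2.resize(sd[90:190,260:420],None,fx=4,fy=4,interpolation=cv2.INTER_CUBIC))])])
cv2.imwrite("pics/m3.png",np.clip(out[:,:,::-1]*1.5,0,255).astype(np.uint8))
g=lambda i:i[60:250,250:400].mean();print(g(c0["img"]),g(c["img"]))
E
```

```text
clock: 11.95
tool_pos: [0.5704, 0.2122, 0.1064]
tool_rot: [0.782, 0.52, 0.285, -0.19]
wrist_force: [0.7, 0.5, 1.2]
gripper_width: 0.0593
grasp_force: 0.0
93.75679532163743 93.3001403508772
```

```bash
python3 - <<'E'
from h import *
import pickle
s2,c0=pickle.load(open("w5.pkl","rb"));s,c=pickle.load(open("w6.pkl","rb"))
print([ (v,int(c0["img"][v:v+6,300:345].mean()),int(c["img"][v:v+6,300:345].mean())) for v in range(0,330,8)])
E
```

```text
[(0, 162, 150), (8, 162, 151), (16, 163, 151), (24, 164, 152), (32, 165, 153), (40, 165, 154), (48, 166, 155), (56, 167, 155), (64, 168, 156), (72, 169, 157), (80, 170, 158), (88, 171, 159), (96, 149, 141), (104, 87, 79), (112, 67, 62), (120, 66, 62), (128, 66, 62), (136, 66, 61), (144, 58, 54), (152, 52, 49), (160, 69, 82), (168, 70, 82), (176, 70, 84), (184, 70, 83), (192, 70, 84), (200, 70, 83), (208, 70, 84), (216, 71, 83), (224, 128, 84), (232, 131, 85), (240, 130, 69), (248, 129, 84), (256, 128, 98), (264, 45, 159), (272, 41, 155), (280, 40, 151), (288, 43, 152), (296, 92, 149), (304, 93, 149), (312, 93, 149), (320, 102, 108), (328, 110, 102)]
```

The case top has vanished from between the fingers and the flap face is uniform again, so the case seems to have dropped. I'll back off along the tool axis and check.

```bash
python3 -m crank '[[[0,0,-0.1,0,0,0,70],[0,0,-0.25,0,0,0,70],[0,0,-0.4,0,0,0,70],[0,0,-0.5,0,0,0,70],[0,0,-0.5,0,0,0,70],[0,0,-0.5,0,0,0,70]]]'
python3 - <<'E'
from h import *
c=camera("wrist")["img"];t=camera("top")["img"];sd=camera("side")["img"]
r=lambda a:cv2.resize(a,(400,300),interpolation=cv2.INTER_CUBIC)
out=np.vstack([np.hstack([r(c[0:330,100:540]),r(t[135:216,360:468])]),np.hstack([r(sd[240:330,280:400]),r(t[100:280,150:390])])])
cv2.imwrite("pics/m4.png",np.clip(out[:,:,::-1]*1.4,0,255).astype(np.uint8))
E
```

```text
clock: 12.85
tool_pos: [0.5328, 0.1237, 0.2206]
tool_rot: [0.782, 0.521, 0.284, -0.19]
wrist_force: [0.1, -0.4, -0.6]
gripper_width: 0.0596
grasp_force: 0.0
```

View pics/m4.png

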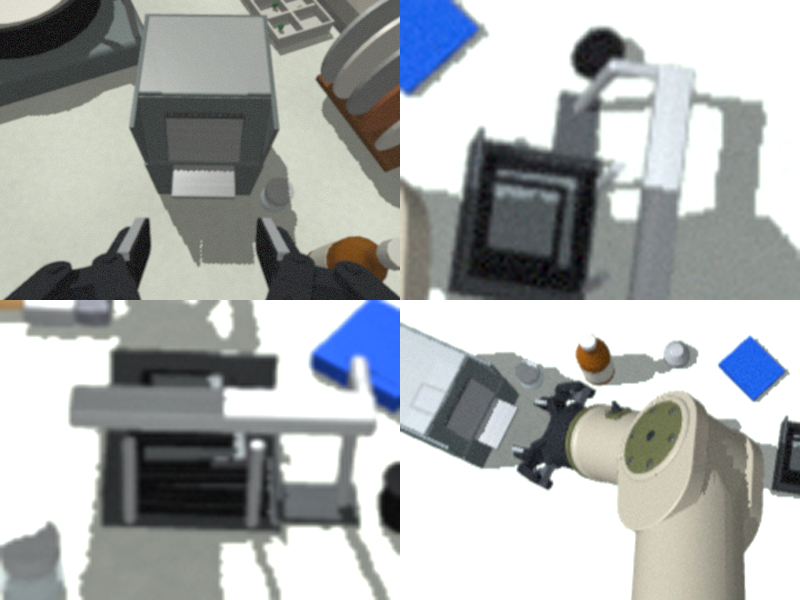

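The final montage shows the flap shut with an empty sill (165–240, 115–195). The three trays lie stacked and level in the stop (right, 470–600, 150–290; below, 130–270, 430–525), and the bottle, jars and other bystanders are upright and in place.

```bash
python3 -c "
from workcell import hand_in
print(hand_in())"
```

```text
the job is handed in; nothing more can be done
None
```

The job is handed in at about 13 s on the clock: the case dropped through the flap into the box, the flap is shut, the trays lie stacked and level in the stop, and no bystander in view has moved; the hand-in gave no verdict.

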